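Set out turned candlesticks by height and bin the waste stub

TASK

Set the woodturner's batch out for sale: stand the four turned candlesticks upright on the display board, each centred on its own cork pad, in order of height with the tallest on the pad nearest the blue offcut bin and the shortest on the farthest. The square waste stub left from the batch is not for show: push it down through the sprung flap so that it drops into the bin. Do not knock a candlestick over or lay it down at any time.

Things in the scene. Friction and masses are not known exactly. Their poses are not given: they have to be found in the camera images.
- stick130_center (a point): The tallest of four loose candlesticks of pale turned wood, 130 mm high, upright on the bench: round foot, 52 mm across, tapering until 16 mm up; straight stem, 26 mm across, from 16 to 110 mm up (pinch it near its upper end, e.g. 100 mm up); cup, 36 mm across, over the top 12 mm. 50 to 140 g. Point: on its axis, half-way up (65 mm above its underside); z axis up.
- stick110_center (a point): The second tallest of four loose candlesticks of pale turned wood, 110 mm high, upright on the bench: round foot, 52 mm across, tapering until 16 mm up; straight stem, 26 mm across, from 16 to 90 mm up (pinch it near its upper end, e.g. 80 mm up); cup, 36 mm across, over the top 12 mm. 50 to 140 g. Point: on its axis, half-way up (55 mm above its underside); z axis up.
- stick90_center (a point): The second shortest of four loose candlesticks of pale turned wood, 90 mm high, upright on the bench: round foot, 52 mm across, tapering until 16 mm up; straight stem, 26 mm across, from 16 to 70 mm up (pinch it near its upper end, e.g. 60 mm up); cup, 36 mm across, over the top 12 mm. 50 to 140 g. Point: on its axis, half-way up (45 mm above its underside); z axis up.
- stick70_center (a point): The shortest of four loose candlesticks of pale turned wood, 70 mm high, upright on the bench: round foot, 52 mm across, tapering until 16 mm up; straight stem, 26 mm across, from 16 to 50 mm up (pinch it near its upper end, e.g. 40 mm up); cup, 36 mm across, over the top 12 mm. 50 to 140 g. Point: on its axis, half-way up (35 mm above its underside); z axis up.
- stub_center (a point): A loose square waste stub of darker wood, 40 x 40 mm and 100 mm high, standing upright on the bench; about 120 g. The point is its centre, 50 mm above its underside; x and y axes are normal to its side faces, z points up. Can be gripped from above across two opposite faces, about 25 mm below its top.
- pad_1: Round cork pad number 1 of 4, counted from the +y end of their straight row (about 90 mm apart). 60 mm across, 3 mm thick, fixed on a dark display board (95 mm deep, 380 mm long, its top 18 mm above the bench, fixed). Origin: centre of its underside; its top is 21 mm above the bench. y axis along the row.
- pad_2: Round cork pad number 2 of 4, counted from the +y end of their straight row (about 90 mm apart). 60 mm across, 3 mm thick, fixed on a dark display board (95 mm deep, 380 mm long, its top 18 mm above the bench, fixed). Origin: centre of its underside; its top is 21 mm above the bench. y axis along the row.
- pad_3: Round cork pad number 3 of 4, counted from the +y end of their straight row (about 90 mm apart). 60 mm across, 3 mm thick, fixed on a dark display board (95 mm deep, 380 mm long, its top 18 mm above the bench, fixed). Origin: centre of its underside; its top is 21 mm above the bench. y axis along the row.
- pad_4: Round cork pad number 4 of 4, counted from the +y end of their straight row (about 90 mm apart). 60 mm across, 3 mm thick, fixed on a dark display board (95 mm deep, 380 mm long, its top 18 mm above the bench, fixed). Origin: centre of its underside; its top is 21 mm above the bench. y axis along the row.
- bin: Blue bin, fixed at either end of the work (y about +0.37 or -0.37 m), 124 mm square, 190 mm high, hollow; in its top a central mouth 74 mm square, shut by a flush grey flap hinged at the mouth's +x edge. The flap swings down into the bin under a thing pushed in from above (under 1 N) and springs shut. Origin: centre of its underside, mouth 190 mm above; axes square with its sides.

How it is judged:
At the end, for the whole second after the job is handed in: Each candlestick stands upright (0.1 rad) on its own pad, axis within 12 mm of the pad centre: tallest on the pad at the bin end of the row (bin at +y: pad 1; at -y: pad 4), then by falling height; the stub is wholly inside the bin, below its mouth; all at rest (((world y of bin above 0 m and horizontal distance between stick130_center and pad_1 below 0.012 m and z of stick130_center in the frame of pad_1 between 0.064 and 0.072 m and angle between each of stick130_center, stick110_center, stick90_center, stick70_center's own z axis and vertical below 0.1 rad and horizontal distance between stick110_center and pad_2 below 0.012 m and z of stick110_center in the frame of pad_2 between 0.054 and 0.062 m and horizontal distance between stick90_center and pad_3 below 0.012 m and z of stick90_center in the frame of pad_3 between 0.044 and 0.052 m and horizontal distance between stick70_center and pad_4 below 0.012 m and z of stick70_center in the frame of pad_4 between 0.034 and 0.042 m) or (world y of bin below 0 m and horizontal distance between stick130_center and pad_4 below 0.012 m and z of stick130_center in the frame of pad_4 between 0.064 and 0.072 m and angle between each of stick130_center, stick110_center, stick90_center, stick70_center's own z axis and vertical below 0.1 rad and horizontal distance between stick110_center and pad_3 below 0.012 m and z of stick110_center in the frame of pad_3 between 0.054 and 0.062 m and horizontal distance between stick90_center and pad_2 below 0.012 m and z of stick90_center in the frame of pad_2 between 0.044 and 0.052 m and horizontal distance between stick70_center and pad_1 below 0.012 m and z of stick70_center in the frame of pad_1 between 0.034 and 0.042 m)) and x of stub_center in the frame of bin between -0.06 and 0.06 m and y of stub_center in the frame of bin between -0.06 and 0.06 m and z of stub_center in the frame of bin between 0.005 and 0.11 m and linear speed of each of stick130, stick110, stick90, stick70, stub below 0.02 m/s); the robot touches nothing.
It fails at once if a candlestick is knocked over or laid down (tilted more than 1.0 rad) (angle between any of stick130_center, stick110_center, stick90_center, stick70_center's own z axis and vertical above 1 rad).
It also fails if it takes over 112 s, if anything falls off the work surface, if the arm or the gripper's body presses on something with over 40 N, if the wrist force passes 120 N, or if a joint passes its speed limit or range.

ROBOT

A 7-joint arm with a two-finger parallel gripper is mounted at the origin on the work surface. World frame = base frame: x ahead of the robot, y to its left, z up, the work surface at z = 0. Lengths are in m, angles in rad, forces in N, time in s.
With the tool pointing down it reaches from about 0.4 to 0.85 m from the base axis. Payload 4.5 kg.
Tool frame: the origin (TCP) lies at the very end of the fingers, on their centre line; the grasp point (between the pads) lies 19 mm behind it (pinch_z is the z of the grasp point in the tool frame, in m); z points along the fingers, y is the line along which they close (so a half turn about z gives the same grasp; the last joint's range is limited). The gripper opens to 88 mm and grips with 3 to 60 N. Pads are 18 mm wide; open, the fingers measure 123 mm over their backs; the gripper's body (75 mm by 187 mm) begins 45 mm behind the grasp point.
Start: joints at [1.306, 0.689, -0.195, 1.565, 0.157, 0.902, -0.215], TCP at [0.184, -0.597, 0.239] pointing down, gripper open.
Joint ranges: [-3.01, 3.01], [-0.46, 2.08], [-1.47, 1.51], [0.13, 2.56], [-1, 4.14], [0.04, 2.09], [-2.66, 2.66]. Speed limits (rad/s): [2.57, 2.57, 3.14, 3.14, 3.14, 3.14, 3.14].

INTERFACE

Orientations are given as a unit quaternion [x, y, z, w].
In Python, from plant import * gives the robot as it stands.
- The arm moves only by the tool play_rows, never from a script. Its argument "plan" is a list of rows, each a list of 3 entries, a list of its own where there are three numbers: the closure in counts, from 0 (fully open) to 255 (shut), then the shift along the world's x, y, z in cm, then the turn, a rotation vector about the world's x, y, z in rad. A call has 1 to 12 rows; each row shifts and turns the commanded pose from where the row before left it; what a row does not reach is not made up. A row lasts 1/12 s, in which the tool goes at most 41.7 mm and 7.16 degrees, less where a joint would pass 70% of its speed; a pose out of reach is approached as far as the arm can. A call is refused whole if a number of a shift passes 4.17 or a number of a turn 0.125, either way. A call with a gripper value outside its range is refused whole. The fingers move at their own pace and stop on an object; the grip force is fixed at half the most. Time passes only in rows, so rows that do not move let the fingers close. It gives the time, the measured TCP pose, the force, the opening and the grip force at its end, in the units of the state.
- get_obs(): the state, without advancing time (a new reading comes with each control period).
- camera(name): name is "side" or "top" or "wrist"; returns (picture, depth): 420x560x3 uint8, red, green, blue; 420x560 float32, m along the optical axis (not along the pixel's ray), 0 where there is no reading.
- get_calibration(name): a dict with "vfov" (degrees; the focal length in pixels is half the picture's height over the tangent of half this angle, whatever the lens; pixels are square), "cx", "cy" (the principal point, pixels), "extrinsics" (4x4, takes a point from camera to world coordinates); the wrist camera has in their place "mount" (4x4, takes a point from camera to tool coordinates, whose origin is the TCP and whose axes are the flange's). Camera axes: x right, y down, z forward; pixel columns grow to the right and rows downward; lengths in m; the calibration is good to about 2 mm. A picture is of the moment at which its call begins: read the wrist's pose just before it. get_calibration takes no time and is no camera call.
- finish_job(): hands the job in; it is judged then, once.
The state is a dict: "time": time; "joint_positions": joint angles; "joint_vel": joint speeds; "joint_efforts": joint torques, N m; "position": TCP position; "tool_rot": TCP orientation; "contact_force": force on the tool from outside, world axes, zero at the start; "ft_torque": the same for the moment, N m; "opening": finger opening in m; "gripper_force": force on a finger pad.
Only numpy, scipy, OpenCV 4.12 (cv2) and the standard library are available. Lean on these libraries where they do the work, as an engineer would, in place of code of your own. Each camera call takes 0.05 s, during which the arm holds its last target. There are 200 camera calls.

## Working session

There is one attempt and no reset: what is moved stays moved. The work goes in short steps, Python scripts to look and compute and a tool call to move; the robot and the scene stay as the last step left them, time stands still between calls to the robot, and variables do not carry over. Pictures are saved under pics/ and viewed, at most 14 in all, crops included, and the job is handed in when it is done.

Besides the shell and the picture viewer there is one more tool, called as name(argument=value, ...), one argument or row to a line, values as JSON. play_rows: Moves the arm, as the interface text tells. Its arguments: {"type":"object","properties":{"plan":{"type":"array","items":{"type":"array"}}},"required":["plan"]}

```bash
mkdir -p pics; cat > h.py <<'E'
from plant import *
import numpy as np, cv2
from scipy.spatial.transform import Rotation as R
def K(c):
    return 210/np.tan(np.radians(c["vfov"])/2),c["cx"],c["cy"]
def shot(n):
    o=get_obs(); im,d=camera(n); c=get_calibration(n)
    if "extrinsics" in c: T=np.array(c["extrinsics"])
    else:
        W=np.eye(4); W[:3,:3]=R.from_quat(o["tool_rot"]).as_matrix(); W[:3,3]=o["position"]
        T=W@np.array(c["mount"])
    return im,d,K(c),T
def pts(d,k,T):
    f,cx,cy=k; v,u=np.mgrid[:d.shape[0],:d.shape[1]]
    P=np.stack([(u-cx)/f*d,(v-cy)/f*d,d],-1)
    return P@T[:3,:3].T+T[:3,3]
def ray(u,v,k,T,z):
    f,cx,cy=k; r=T[:3,:3]@np.array([(u-cx)/f,(v-cy)/f,1]); o=T[:3,3]
    return o+r*(z-o[2])/r[2]
def save(n,im): cv2.imwrite(f"pics/{n}.png",im[:,:,::-1])
E
python3 - <<'E'
from h import *
for n in("top","side"):
    im,d,k,T=shot(n); save(n+"0",im); np.savez(n+"0.npz",im=im,d=d,k=k,T=T); print(n,k,T.round(3).tolist(),(d>0).mean())
o=get_obs();print(o)
print(get_calibration("wrist"))
E
```

```text
top (np.float64(455.27215423932967), 275.87601122126904, 203.99971188237606) [[0.027, -0.986, 0.164, 0.35], [-1.0, -0.027, 0.004, -0.007], [0.001, -0.164, -0.986, 1.194], [0.0, 0.0, 0.0, 1.0]] 0.9960714285714286
side (np.float64(423.40822080778497), 278.2498474163937, 216.22834731412624) [[-0.973, -0.137, 0.185, 0.366], [-0.23, 0.636, -0.736, 0.73], [-0.017, -0.759, -0.651, 0.713], [0.0, 0.0, 0.0, 1.0]] 0.9957780612244898
{'time': 0.1, 'joint_positions': array([ 1.30579847,  0.6899045 , -0.19452662,  1.56620863,  0.15728208,
        0.90250833, -0.21510995]), 'joint_vel': array([-3.56896103e-04, -2.03650683e-03, -1.23287379e-03,  3.13000087e-04,
       -1.35070660e-03, -4.35879824e-04, -7.25409911e-05]), 'joint_efforts': array([-4.11436326e-03, -5.28491521e+01, -1.27179567e+00, -1.53835076e+01,
       -5.25465072e-02,  1.90783772e-03,  7.08906418e-05]), 'position': array([ 0.18378433, -0.59678486,  0.23799603]), 'tool_rot': array([ 9.88856190e-01,  1.48871636e-01, -1.71859514e-04, -8.01688983e-04]), 'contact_force': array([0.0511667 , 0.07812488, 0.27777097]), 'ft_torque': array([ 0.02385428, -0.00948188, -0.00208846]), 'gripper_force': 0.0, 'opening': 0.08844716549243678}
{'vfov': 63.92141841987966, 'cx': 277.390573195103, 'cy': 218.58546690238572, 'mount': array([[ 1.00292118e-03, -9.47738065e-01, -3.19047888e-01,
         8.30623047e-02],
       [ 9.99999325e-01,  7.63465099e-04,  8.75591343e-04,
        -1.95647673e-04],
       [-5.86249318e-04, -3.19048551e-01,  9.47738191e-01,
        -1.46590151e-01],
       [ 0.00000000e+00,  0.00000000e+00,  0.00000000e+00,
         1.00000000e+00]])}
```

```bash
ls; ls pics
```

```text
h.py
pics
side0.npz
top0.npz
side0.png
top0.png
```

View pics/top0.png

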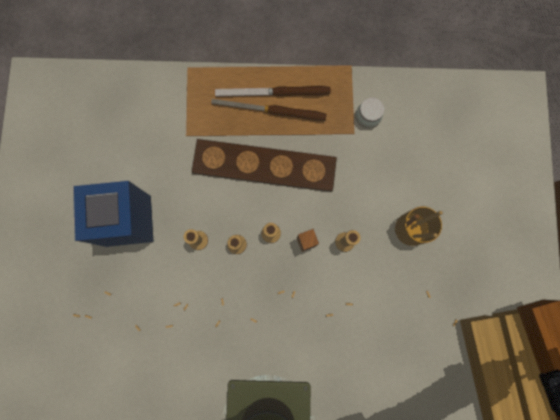

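View pics/side0.png

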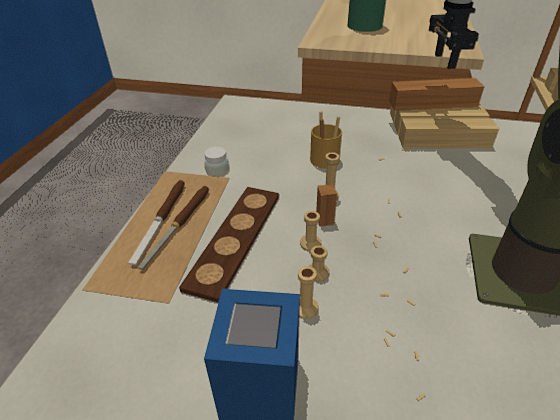

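Top view: the bin is on the left (+y) at (103,210). Pads are at (214,158), (248,162), (281,166) and (314,171). Sticks are at about (193,238), (236,243), (271,231) and (348,238), with the stub at (308,240). The side view shows the same row, with the tallest sticks at (308,290) and (332,170).

```bash
cat > seg.py <<'E'
from h import *
from scipy import ndimage as nd
ld=lambda n:(lambda z:(z["im"],z["d"],tuple(z["k"]),z["T"]))(np.load(n+".npz"))
def circ(P,r):  # circle of known radius, robust
    from scipy.optimize import least_squares
    return least_squares(lambda c:np.hypot(*(P-c).T)-r,P.mean(0)).x
def objs(n):
    im,d,k,T=ld(n); P=pts(d,k,T)
    m=(d>0)&(P[...,2]>.012)&(P[...,0]>.35)&(P[...,0]<.72)&(abs(P[...,1])<.5)
    m&=~((P[...,0]>.53)&(abs(P[...,1])<.3)&(P[...,2]<.03))
    L,c=nd.label(m); 
    for i in range(1,c+1):
        q=P[L==i]
        if len(q)<60: continue
        zt=np.percentile(q[:,2],97); t=q[q[:,2]>zt-.006]
        mid=(t[:,:2].max(0)+t[:,:2].min(0))/2
        lo=[((lambda s:((s[:,:2].max(0)+s[:,:2].min(0))/2).round(4).tolist() if len(s)>5 else None)(q[(q[:,2]<b)&(q[:,2]>a)])) for a,b in((.02,.05),)]
        ys,xs=np.where(L==i)
        print(n,len(q),"px",xs.mean().round(),ys.mean().round(),"ztop",zt.round(4),"topmid",mid.round(4),"ext",np.ptp(t[:,:2],axis=0).round(3),lo)
if __name__=="__main__":
    for n in("top0","side0"): objs(n)
    for n in("top0","side0"):
        im,d,k,T=ld(n); P=pts(d,k,T)
        print(n,"bench z",np.median(P[...,2][(P[...,0]>.3)&(P[...,0]<.36)&(abs(P[...,1])<.3)]).round(4))
        hsv=cv2.cvtColor(im,cv2.COLOR_RGB2HSV)
        b=(P[...,0]>.5)&(P[...,0]<.66)&(abs(P[...,1])<.25)&(P[...,2]>.008)&(P[...,2]<.03)
        m=b&(hsv[...,2]>110); m=cv2.morphologyEx(m.astype(np.uint8),cv2.MORPH_OPEN,np.ones((3,3)))
        L,c=nd.label(m)
        for i in range(1,c+1):
            if (L==i).sum()<80: continue
            ct,_=cv2.findContours((L==i).astype(np.uint8),cv2.RETR_EXTERNAL,cv2.CHAIN_APPROX_NONE)
            e=cv2.fitEllipse(max(ct,key=len)); z=np.median(P[...,2][L==i])
            print(n,"pad",(L==i).sum(),np.round(e[0],1),"z",z.round(4),ray(*e[0],k,T,.021).round(4))
        B=(P[...,2]>.178)&(P[...,2]<.2)&(P[...,1]>.25)&(P[...,1]<.5)
        q=P[B][:,:2].astype(np.float32); print(n,"bin",cv2.minAreaRect(q),P[B][:,2].mean())
        g=B&(hsv[...,1]<70); print("flap",cv2.minAreaRect(P[g][:,:2].astype(np.float32)))
E
python3 seg.py
```

```text
top0 4562 px 111.0 213.0 ztop 0.1935 topmid [0.4947 0.3856] ext [0.137 0.137] [[0.4946, 0.379]]
top0 1103 px 419.0 225.0 ztop 0.1469 topmid [ 0.4905 -0.355 ] ext [0.06  0.065] [[0.4929, -0.3589]]
top0 216 px 270.0 230.0 ztop 0.0939 topmid [0.4719 0.0097] ext [0.034 0.034] [None]
top0 339 px 307.0 239.0 ztop 0.1034 topmid [ 0.4513 -0.0825] ext [0.049 0.049] [[0.444, -0.078]]
top0 292 px 193.0 238.0 ztop 0.1139 topmid [0.4477 0.1996] ext [0.034 0.034] [[0.4476, 0.1936]]
top0 299 px 348.0 238.0 ztop 0.1327 topmid [ 0.4551 -0.1835] ext [0.035 0.033] [[0.4529, -0.1787]]
top0 215 px 235.0 243.0 ztop 0.0738 topmid [0.4404 0.0979] ext [0.033 0.035] [None]
side0 2536 px 324.0 175.0 ztop 0.1309 topmid [ 0.4774 -0.2804] ext [0.084 0.224] [[0.48, -0.1945]]
side0 11971 px 259.0 348.0 ztop 0.1904 topmid [0.493  0.3819] ext [0.138 0.139] [[0.485, 0.2729]]
top0 bench z 0.0009
top0 pad 127 [212.8 163.1] z 0.0212 [0.6506 0.1674 0.021 ]
top0 pad 202 [247.1 165.6] z 0.0212 [0.6462 0.0764 0.021 ]
top0 pad 272 [281.  168.2] z 0.0211 [ 0.6418 -0.0137  0.021 ]
top0 pad 333 [313.4 171. ] z 0.0208 [ 0.6364 -0.0994  0.021 ]
top0 bin ((0.49454012513160706, 0.38546228408813477), (0.1255323439836502, 0.12577076256275177), 7.530266761779785) 0.1900374343831794
flap ((0.4948122203350067, 0.3855257034301758), (0.124976247549057, 0.1257164031267166), 7.530266761779785)
side0 bench z -0.0011
side0 pad 239 [255.7 200.6] z 0.0193 [ 0.636  -0.1017  0.021 ]
side0 pad 226 [244.4 221.6] z 0.0198 [ 0.641  -0.0152  0.021 ]
side0 pad 201 [231.5 246. ] z 0.0197 [0.6453 0.0737 0.021 ]
side0 pad 148 [216.8 274.2] z 0.0201 [0.6495 0.1638 0.021 ]
side0 bin ((0.49332395195961, 0.38173770904541016), (0.12431959062814713, 0.1265588402748108), 7.492072582244873) 0.18832088603454714
flap ((0.49333637952804565, 0.380828320980072), (0.12367019802331924, 0.12473993003368378), 7.224196910858154)
```

```bash
cat > m2.py <<'E'
from seg import *
app=dict(s130=(.455,-.18,.130),s110=(.447,.197,.110),s90=(.472,.009,.09),s70=(.44,.097,.07),stub=(.448,-.08,.1))
for n in("top0","side0"):
    im,d,k,T=ld(n); P=pts(d,k,T); hsv=cv2.cvtColor(im,cv2.COLOR_RGB2HSV)
    for a,(x,y,h) in app.items():
        q=P[(np.hypot(P[...,0]-x,P[...,1]-y)<.04)&(P[...,2]>h-.03)]
        zt=np.percentile(q[:,2],95); m=(np.hypot(P[...,0]-x,P[...,1]-y)<.04)&(P[...,2]>zt-.007)
        ct,_=cv2.findContours(m.astype(np.uint8),cv2.RETR_EXTERNAL,cv2.CHAIN_APPROX_NONE)
        ct=max(ct,key=len)[:,0]; w=np.array([ray(u,v,k,T,h)[:2] for u,v in ct],np.float32)
        r=cv2.minAreaRect(w) ; print(n,a,"z",zt.round(4),np.round(r[0],4),np.round(r[1],3),round(r[2],1))
    b=(P[...,0]>.5)&(P[...,0]<.71)&(abs(P[...,1])<.25)&(P[...,2]>.008)&(P[...,2]<.03)
    print("board",cv2.minAreaRect(P[b&(P[...,2]>.014)][:,:2].astype(np.float32)), np.median(hsv[...,2][b]))
    m=b&(hsv[...,2]>105); m=cv2.morphologyEx(m.astype(np.uint8),cv2.MORPH_OPEN,np.ones((5,5)))
    L,c=nd.label(m)
    for i in range(1,c+1):
        if (L==i).sum()<80: continue
        ct,_=cv2.findContours((L==i).astype(np.uint8),cv2.RETR_EXTERNAL,cv2.CHAIN_APPROX_NONE)
        e=cv2.fitEllipse(max(ct,key=len)); z=np.median(P[...,2][L==i])
        print(n,"pad",(L==i).sum(),"z",z.round(4),ray(*e[0],k,T,.021).round(4))
    B=(P[...,2]>.18)&(P[...,1]>.25)&(P[...,1]<.5)&(P[...,0]<.65)&(P[...,0]>.4)
    bx=cv2.boxPoints(cv2.minAreaRect(P[B][:,:2].astype(np.float32))); print("bin corners",bx.round(3).tolist())
    g=B&(hsv[...,1]<100)&(hsv[...,2]>60);g=cv2.morphologyEx(g.astype(np.uint8),cv2.MORPH_OPEN,np.ones((5,5)))>0
    print("flap",cv2.minAreaRect(P[g][:,:2].astype(np.float32)))
E
python3 m2.py
```

```text
top0 s130 z 0.1327 [ 0.455  -0.1834] [0.033 0.035] 89.9
top0 s110 z 0.1139 [0.4476 0.1997] [0.034 0.033] 3.2
top0 s90 z 0.0936 [0.4718 0.0097] [0.034 0.034] 1.6
top0 s70 z 0.0735 [0.4406 0.0979] [0.033 0.033] 46.9
top0 stub z 0.103 [ 0.4512 -0.0822] [0.04 0.04] 22.1
board ((0.6534887552261353, 0.033614590764045715), (0.37980931997299194, 0.09589279443025589), 84.07917785644531) 74.0
top0 pad 360 z 0.0214 [0.6665 0.1673 0.021 ]
top0 pad 371 z 0.0212 [0.657  0.0763 0.021 ]
top0 pad 369 z 0.021 [ 0.6479 -0.0134  0.021 ]
top0 pad 369 z 0.0207 [ 0.6392 -0.0996  0.021 ]
bin corners [[0.42399999499320984, 0.4399999976158142], [0.4410000145435333, 0.3149999976158142], [0.5649999976158142, 0.3310000002384186], [0.5490000247955322, 0.4560000002384186]]
flap ((0.49619901180267334, 0.3852055072784424), (0.07253031432628632, 0.07643464207649231), 8.368311882019043)
side0 s130 z 0.1301 [ 0.4526 -0.1814] [0.036 0.037] 11.8
side0 s110 z 0.1106 [0.4465 0.1991] [0.034 0.035] 12.4
side0 s90 z 0.0904 [0.4702 0.0101] [0.034 0.038] 10.7
side0 s70 z 0.0706 [0.4383 0.0976] [0.034 0.036] 12.3
side0 stub z 0.0997 [ 0.4491 -0.0799] [0.042 0.047] 22.1
board ((0.651668131351471, 0.029431119561195374), (0.38192614912986755, 0.09586324542760849), 84.13528442382812) 78.0
side0 pad 262 z 0.0193 [ 0.6387 -0.1014  0.021 ]
side0 pad 302 z 0.0197 [ 0.6469 -0.0141  0.021 ]
side0 pad 356 z 0.0197 [0.6563 0.0729 0.021 ]
side0 pad 434 z 0.0199 [0.6665 0.1652 0.021 ]
bin corners [[0.4230000078678131, 0.4359999895095825], [0.4399999976158142, 0.3109999895095825], [0.5630000233650208, 0.3269999921321869], [0.546999990940094, 0.453000009059906]]
flap ((0.4955146908760071, 0.38040944933891296), (0.07226762920618057, 0.07488119602203369), 7.7516303062438965)
```

play_rows(
  plan=[
    [0, [2.25, 3.45, 0], [0, 0, 0.106]],
    [0, [2.25, 3.45, 0], [0, 0, 0.106]],
    [0, [2.25, 3.45, 0], [0, 0, 0.106]],
    [0, [2.25, 3.45, 0], [0, 0, 0.106]],
    [0, [2.25, 3.45, 0], [0, 0, 0.106]],
    [0, [2.25, 3.45, 0], [0, 0, 0.106]],
    [0, [2.25, 3.45, 0], [0, 0, 0.106]],
    [0, [2.25, 3.45, 0], [0, 0, 0.106]],
    [0, [2.25, 3.45, 0], [0, 0, 0.106]],
    [0, [2.25, 3.45, 0], [0, 0, 0.106]],
    [0, [2.25, 3.45, 0], [0, 0, 0.106]],
    [0, [2.25, 3.45, 0], [0, 0, 0.106]],
  ],
)

```text
time: 1.1
position: [0.4545, -0.1816, 0.2386]
tool_rot: [0.705, 0.709, -0.0, -0.0]
contact_force: [0.3, -0.3, 0.3]
opening: 0.0881
gripper_force: 0.0
```

```bash
cat > st.py <<'E'
from h import *
o=get_obs();r=R.from_quat(o["tool_rot"]);m=r.as_matrix()
print("t",round(o["time"],2),"p",o["position"].round(4),"toolx deg",np.degrees(np.arctan2(m[1,0],m[0,0])).round(1),"z",m[:,2].round(3),"q",o["joint_positions"].round(2),"open",round(o["opening"],4),"F",o["contact_force"].round(2),o["gripper_force"])
E
python3 st.py
```

```text
t 1.1 p [ 0.4545 -0.1816  0.2386] toolx deg 90.3 z [-0. -0. -1.] q [ 0.63  0.55 -0.53  1.95  0.4   0.74 -0.14] open 0.0881 F [ 0.27 -0.27  0.26] 0.0
```

```bash
cat > wr.py <<'E'
from h import *
import sys
def top(x,y,h,r=.035,n="wrist"):
    im,d,k,T=shot(n); P=pts(d,k,T)
    m=(d>0)&(np.hypot(P[...,0]-x,P[...,1]-y)<r)&(abs(P[...,2]-h)<.006)
    if m.sum()<20: print("few",m.sum()); return im
    c=cv2.minAreaRect(P[m][:,:2].astype(np.float32)); print(m.sum(),"c",np.round(c[0],4),np.round(c[1],3),round(c[2],1),"z",np.percentile(P[m][:,2],[50,97]).round(4))
    return im
if __name__=="__main__": save(sys.argv[4],top(*map(float,sys.argv[1:4])))
E
python3 wr.py .454 -.182 .13 w1
```

```text
1513 c [ 0.4541 -0.187 ] [0.035 0.035] 29.6 z [0.1308 0.1322]
```

View pics/w1.png

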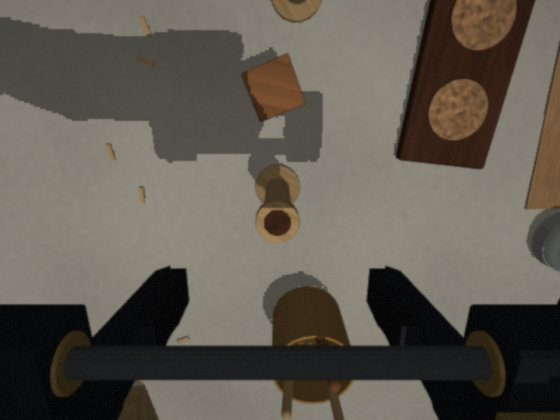

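The wrist view shows the 130 stick's cup at (278,222), centred between the open fingers. The stub is at (272,87) and the pads are on the right.

play_rows(
  plan=[
    [0, [0, -0.2, -4], [0, 0, 0]],
    [0, [0, 0, -4], [0, 0, 0]],
    [0, [0, 0, -4], [0, 0, 0]],
    [0, [0, 0, -3.8], [0, 0, 0]],
    [0, [0, 0, 0], [0, 0, 0]],
    [255, [0, 0, 0], [0, 0, 0]],
    [255, [0, 0, 0], [0, 0, 0]],
    [255, [0, 0, 0], [0, 0, 0]],
    [255, [0, 0, 0], [0, 0, 0]],
    [255, [0, 0, 0], [0, 0, 0]],
    [255, [0, 0, 0], [0, 0, 0]],
    [255, [0, 0, 0], [0, 0, 0]],
  ],
)

```text
time: 2.15
position: [0.4544, -0.1856, 0.0816]
tool_rot: [0.707, 0.707, 0.0, 0.001]
contact_force: [0.1, 0.2, 0.0]
opening: 0.0435
gripper_force: 0.0
```

play_rows(
  plan=[
    [255, [0, 0, 0], [0, 0, 0]],
    [255, [0, 0, 0], [0, 0, 0]],
    [255, [0, 0, 0], [0, 0, 0]],
    [255, [0, 0, 0], [0, 0, 0]],
    [255, [0, 0, 0], [0, 0, 0]],
  ],
)

```text
time: 2.57
position: [0.4543, -0.1854, 0.0811]
tool_rot: [0.707, 0.707, 0.0, 0.0]
contact_force: [-0.4, -0.4, 5.4]
opening: 0.0339
gripper_force: 29.9
```

play_rows(
  plan=[
    [255, [0, 0, 1.5], [0, 0, 0]],
    [255, [0, 0, 3], [0, 0, 0]],
    [255, [0, 0, 3.5], [0, 0, 0]],
    [255, [0, 0, 3.5], [0, 0, 0]],
    [255, [0, 0, 2.5], [0, 0, 0]],
    [255, [0, 0, 1], [0, 0, 0]],
  ],
)

```text
time: 3.07
position: [0.4553, -0.1854, 0.2338]
tool_rot: [0.707, 0.707, 0.001, 0.002]
contact_force: [0.3, -0.3, -2.0]
opening: 0.0339
gripper_force: 30.0
```

```bash
python3 st.py; python3 wr.py .454 -.185 .28 w2
```

```text
t 3.07 p [ 0.4553 -0.1854  0.2338] toolx deg 90.0 z [ 0.005 -0.001 -1.   ] q [ 0.64  0.56 -0.54  1.96  0.42  0.73 -0.15] open 0.0339 F [ 0.34 -0.27 -2.  ] 30.007261871360242
6393 c [ 0.457  -0.1865] [0.064 0.037] 10.5 z [0.2823 0.2845]
```

```bash
python3 - <<'E'
from h import *
im,d,k,T=shot("side"); np.savez("side1.npz",im=im,d=d,k=k,T=T)
a=cv2.resize(im[60:260,230:430],(600,600),interpolation=cv2.INTER_CUBIC); save("s1",a)
E
```

```text
(no output)
```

View pics/s1.png

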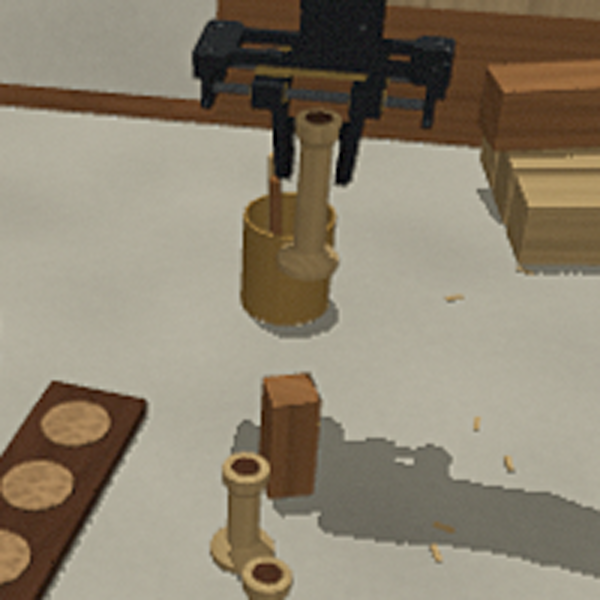

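View pics/w2.png

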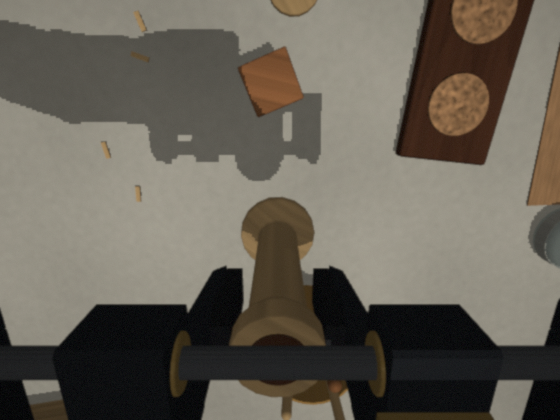

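Wrist view: the stick hangs between the fingers, foot at (278,232) and cup at (278,345), so there is no sideways lean. The side crop shows the same. The opening is 34 mm where I expected 26 mm, so I'll measure the fore-aft tilt and the grip height.

```bash
python3 - <<'E'
from seg import *
im,d,k,T=ld("side1"); P=pts(d,k,T)
m=(d>0)&(np.hypot(P[...,0]-.455,P[...,1]+.185)<.04)&(P[...,2]>.11)
hsv=cv2.cvtColor(im,cv2.COLOR_RGB2HSV); m&=hsv[...,2]>90
q=P[m]
for a in np.arange(.13,.3,.01):
    s=q[(q[:,2]>=a)&(q[:,2]<a+.01)]
    if len(s)>4: print(a.round(3),len(s),"x",s[:,0].min().round(4),s[:,0].max().round(4),"ymax",np.percentile(s[:,1],95).round(4))
E
```

```text
0.15 69 x 0.4299 0.4804 ymax -0.1623
0.16 125 x 0.4303 0.4782 ymax -0.1662
0.17 41 x 0.4419 0.4661 ymax -0.1753
0.18 40 x 0.4422 0.4676 ymax -0.1735
0.19 33 x 0.4428 0.4677 ymax -0.1742
0.2 40 x 0.442 0.4656 ymax -0.1748
0.21 38 x 0.4418 0.466 ymax -0.1742
0.22 47 x 0.4421 0.4674 ymax -0.175
0.23 44 x 0.424 0.4782 ymax -0.1748
0.24 49 x 0.4236 0.4717 ymax -0.1744
0.25 45 x 0.422 0.4724 ymax -0.1746
0.26 32 x 0.4217 0.4688 ymax -0.1725
0.27 62 x 0.4204 0.4694 ymax -0.17
0.28 48 x 0.4384 0.4714 ymax -0.1718
```

play_rows(
  plan=[
    [255, [0.96, 1.6, 0], [0, 0, 0]],
    [255, [1.93, 3.2, 0], [0, 0, 0]],
    [255, [1.93, 3.2, 0], [0, 0, 0]],
    [255, [1.93, 3.2, 0], [0, 0, 0]],
    [255, [1.93, 3.2, 0], [0, 0, 0]],
    [255, [1.93, 3.2, 0], [0, 0, 0]],
    [255, [1.93, 3.2, 0], [0, 0, 0]],
    [255, [1.93, 3.2, 0], [0, 0, 0]],
    [255, [1.93, 3.2, 0], [0, 0, 0]],
    [255, [1.93, 3.2, 0], [0, 0, 0]],
    [255, [1.93, 3.2, 0], [0, 0, 0]],
    [255, [0.96, 1.6, 0], [0, 0, 0]],
  ],
)

```text
time: 4.17
position: [0.6661, 0.1724, 0.228]
tool_rot: [0.705, 0.709, 0.0, -0.002]
contact_force: [-0.3, 1.1, -2.0]
opening: 0.0337
gripper_force: 30.0
```

play_rows(
  plan=[
    [255, [0, 0, -3], [0, 0, 0]],
    [255, [0, 0, -3], [0, 0, 0]],
    [255, [0, 0, -3], [0, 0, 0]],
    [255, [0, 0, -1.5], [0, 0, 0]],
    [255, [0, 0, 0], [0, 0, 0]],
    [255, [0, 0, 0], [0, 0, 0]],
  ],
)

```text
time: 4.67
position: [0.6647, 0.1663, 0.1233]
tool_rot: [0.707, 0.707, -0.002, -0.001]
contact_force: [-0.2, -0.1, -0.5]
opening: 0.0339
gripper_force: 30.0
```

```bash
python3 st.py
```

```text
t 4.67 p [0.6647 0.1663 0.1233] toolx deg 90.0 z [-0.004 -0.002 -1.   ] q [-0.1   0.93 -0.43  1.44  0.46  0.87 -0.67] open 0.0339 F [-0.19 -0.12 -0.54] 30.006499006412923
```

play_rows(
  plan=[
    [255, [0.2, 0, -1], [0, 0, 0]],
    [255, [0, 0, -0.6], [0, 0, 0]],
    [255, [0, 0, -0.3], [0, 0, 0]],
    [255, [0, 0, -0.1], [0, 0, 0]],
    [255, [0, 0, 0], [0, 0, 0]],
  ],
)

```text
time: 5.08
position: [0.6682, 0.1666, 0.1058]
tool_rot: [0.707, 0.707, 0.0, 0.0]
contact_force: [-0.4, -0.7, -1.1]
opening: 0.0338
gripper_force: 30.0
```

```bash
python3 st.py
```

```text
t 5.08 p [0.6682 0.1666 0.1058] toolx deg 90.0 z [ 0. -0. -1.] q [-0.1   0.96 -0.42  1.45  0.47  0.84 -0.68] open 0.0338 F [-0.41 -0.73 -1.07] 30.00699156546034
```

play_rows(
  plan=[
    [255, [-0.1, 0, -0.2], [0, 0, 0]],
    [255, [0, 0, 0], [0, 0, 0]],
    [255, [0, 0, 0], [0, 0, 0]],
  ],
)

```text
time: 5.33
position: [0.6672, 0.1667, 0.104]
tool_rot: [0.707, 0.707, 0.0, 0.0]
contact_force: [-0.9, 1.0, -1.8]
opening: 0.0341
gripper_force: 30.0
```

play_rows(
  plan=[
    [255, [0, 0, -0.1], [0, 0, 0]],
    [255, [0, 0, 0], [0, 0, 0]],
    [255, [0, 0, 0], [0, 0, 0]],
  ],
)

```text
time: 5.58
position: [0.6672, 0.1667, 0.1028]
tool_rot: [0.707, 0.707, 0.0, 0.0]
contact_force: [-0.2, -1.0, -0.9]
opening: 0.0341
gripper_force: 30.0
```

play_rows(
  plan=[
    [255, [0, 0, -0.1], [0, 0, 0]],
    [255, [0, 0, 0], [0, 0, 0]],
    [255, [0, 0, 0], [0, 0, 0]],
  ],
)

```text
time: 5.83
position: [0.6675, 0.1668, 0.1022]
tool_rot: [0.707, 0.707, 0.0, 0.0]
contact_force: [-0.7, 0.1, 2.3]
opening: 0.0342
gripper_force: 30.0
```

play_rows(
  plan=[
    [255, [0, 0, -0.1], [0, 0, 0]],
    [255, [0, 0, 0], [0, 0, 0]],
    [255, [0, 0, 0], [0, 0, 0]],
  ],
)

```text
time: 6.08
position: [0.6678, 0.167, 0.1022]
tool_rot: [0.707, 0.707, 0.001, 0.0]
contact_force: [-2.5, -0.9, 8.4]
opening: 0.0338
gripper_force: 29.9
```

play_rows(
  plan=[
    [0, [0, 0, 0.1], [0, 0, 0]],
    [0, [0, 0, 0], [0, 0, 0]],
    [0, [0, 0, 0], [0, 0, 0]],
    [0, [0, 0, 0], [0, 0, 0]],
    [0, [0, 0, 0], [0, 0, 0]],
    [0, [0, 0, 0], [0, 0, 0]],
    [0, [0, 0, 0], [0, 0, 0]],
    [0, [0, 0, 2], [0, 0, 0]],
    [0, [0, 0, 4], [0, 0, 0]],
    [0, [0, 0, 4], [0, 0, 0]],
    [0, [0, 0, 2], [0, 0, 0]],
  ],
)

```text
time: 7.0
position: [0.669, 0.1679, 0.2267]
tool_rot: [0.707, 0.707, 0.003, 0.001]
contact_force: [0.7, 1.3, -0.1]
opening: 0.0881
gripper_force: 0.0
```

play_rows(
  plan=[
    [0, [-4, 0.6, 0], [0, 0, 0]],
    [0, [-4, 0.6, 0], [0, 0, 0]],
    [0, [-4, 0.6, 0], [0, 0, 0]],
    [0, [-4, 0.6, 0], [0, 0, 0]],
    [0, [-4, 0.6, 0], [0, 0, 0]],
    [0, [-2, 0.2, 0], [0, 0, 0]],
    [0, [0, 0, 0], [0, 0, 0]],
  ],
)

```text
time: 7.58
position: [0.442, 0.1993, 0.2222]
tool_rot: [0.705, 0.709, -0.002, -0.001]
contact_force: [-0.2, -0.2, 0.8]
opening: 0.0884
gripper_force: 0.0
```

```bash
python3 st.py;  python3 wr.py .447 .199 .11 w3; python3 -c "
from wr import *
top(.667,.167,.151,n='top');top(.667,.167,.151,n='side')"
```

```text
t 7.58 p [0.442  0.1993 0.2222] toolx deg 90.4 z [-0.003 -0.002 -1.   ] q [-0.21  0.57 -0.48  1.98  0.4   0.69 -0.93] open 0.0884 F [-0.21 -0.17  0.85] 0.0
1493 c [0.448  0.1967] [0.035 0.035] 69.4 z [0.1108 0.1122]
180 c [0.6668 0.1673] [0.034 0.034] 88.3 z [0.151  0.1547]
197 c [0.6654 0.1645] [0.034 0.035] 78.2 z [0.15  0.152]
```

play_rows(
  plan=[
    [0, [0, 0, -4], [0, 0, 0]],
    [0, [0, 0, -4], [0, 0, 0]],
    [0, [0, 0, -4], [0, 0, 0]],
    [0, [0, 0, 0], [0, 0, 0]],
    [0, [0, 0, 0], [0, 0, 0]],
    [0, [0, 0, 0], [0, 0, 0]],
  ],
)

```text
time: 8.23
position: [0.4488, 0.1992, 0.103]
tool_rot: [0.707, 0.707, 0.001, 0.0]
contact_force: [0.1, 0.2, 0.5]
opening: 0.088
gripper_force: 0.0
```

Pinch, then lift 15 cm.

play_rows(
  plan=[
    [0, [0, 0, -3.2], [0, 0, 0]],
    [0, [0, 0, -1], [0, 0, 0]],
    [255, [0, 0, 0], [0, 0, 0]],
    [255, [0, 0, 0], [0, 0, 0]],
    [255, [0, 0, 0], [0, 0, 0]],
    [255, [0, 0, 0], [0, 0, 0]],
    [255, [0, 0, 0], [0, 0, 0]],
    [255, [0, 0, 0], [0, 0, 0]],
    [255, [0, 0, 0], [0, 0, 0]],
    [255, [0, 0, 0], [0, 0, 0]],
    [255, [0, 0, 0], [0, 0, 0]],
    [255, [0, 0, 0], [0, 0, 0]],
  ],
)

```text
time: 9.23
position: [0.4474, 0.1988, 0.0599]
tool_rot: [0.707, 0.707, 0.0, 0.0]
contact_force: [-0.1, -0.4, 2.4]
opening: 0.0337
gripper_force: 30.0
```

play_rows(
  plan=[
    [255, [0, 0, 0], [0, 0, 0]],
    [255, [0, 0, 0], [0, 0, 0]],
  ],
)

```text
time: 9.4
position: [0.4475, 0.1988, 0.0599]
tool_rot: [0.707, 0.707, 0.0, 0.0]
contact_force: [0.1, 0.1, 3.4]
opening: 0.0338
gripper_force: 30.0
```

play_rows(
  plan=[
    [255, [0, 0, 1.5], [0, 0, 0]],
    [255, [0, 0, 3], [0, 0, 0]],
    [255, [0, 0, 3.5], [0, 0, 0]],
    [255, [0, 0, 2], [0, 0, 0]],
    [255, [0, 0, 1], [0, 0, 0]],
    [255, [0, 0, 0], [0, 0, 0]],
  ],
)

```text
time: 9.9
position: [0.4481, 0.1991, 0.1716]
tool_rot: [0.707, 0.707, 0.002, 0.0]
contact_force: [0.7, -0.1, -1.9]
opening: 0.034
gripper_force: 30.0
```

```bash
cat > hang.py <<'E'
from h import *
im,d,k,T=shot("side"); P=pts(d,k,T); p=get_obs()["position"]; print("tcp",p.round(4))
m=(d>0)&(np.hypot(P[...,0]-p[0],P[...,1]-p[1])<.04)&(P[...,2]>.02)&(cv2.cvtColor(im,cv2.COLOR_RGB2HSV)[...,2]>90)
q=P[m]
print("foot z",np.percentile(q[:,2],1).round(4))
for a in np.arange(.02,.3,.015):
    s=q[(q[:,2]>=a)&(q[:,2]<a+.015)]
    if len(s)>4: print(a.round(3),len(s),"x",s[:,0].min().round(4),s[:,0].max().round(4),"ymax",np.percentile(s[:,1],95).round(4))
E
python3 hang.py
```

```text
tcp [0.4475 0.1987 0.1703]
foot z 0.1134
0.11 304 x 0.4223 0.4731 ymax 0.2208
0.125 119 x 0.4304 0.4643 ymax 0.2114
0.14 80 x 0.4347 0.4583 ymax 0.2089
0.155 81 x 0.4289 0.4587 ymax 0.2091
0.17 115 x 0.4166 0.4771 ymax 0.2093
0.185 97 x 0.4155 0.4794 ymax 0.2086
0.2 75 x 0.4134 0.4814 ymax 0.2129
0.215 149 x 0.4132 0.4715 ymax 0.2132
0.245 13 x 0.4273 0.4793 ymax 0.2247
0.26 63 x 0.4153 0.4828 ymax 0.2166
```

play_rows(
  plan=[
    [255, [1.5, -0.86, 0], [0, 0, 0]],
    [255, [2.99, -1.75, 0], [0, 0, 0]],
    [255, [2.99, -1.75, 0], [0, 0, 0]],
    [255, [2.99, -1.75, 0], [0, 0, 0]],
    [255, [2.99, -1.75, 0], [0, 0, 0]],
    [255, [2.99, -1.75, 0], [0, 0, 0]],
    [255, [2.99, -1.75, 0], [0, 0, 0]],
    [255, [1.5, -0.86, 0], [0, 0, 0]],
    [255, [0, 0, -3], [0, 0, 0]],
    [255, [0, 0, -3], [0, 0, 0]],
    [255, [0, 0, -1], [0, 0, 0]],
    [255, [0, 0, 0], [0, 0, 0]],
  ],
)

```text
time: 10.95
position: [0.6531, 0.0757, 0.095]
tool_rot: [0.707, 0.708, -0.004, -0.002]
contact_force: [0.2, -0.2, -0.8]
opening: 0.0337
gripper_force: 30.0
```

play_rows(
  plan=[
    [255, [0, 0, -0.7], [0, 0, 0]],
    [255, [0, 0, -0.5], [0, 0, 0]],
    [255, [0, 0, -0.2], [0, 0, 0]],
    [255, [0, 0, 0], [0, 0, 0]],
    [255, [0, 0, 0], [0, 0, 0]],
  ],
)

```text
time: 11.37
position: [0.6571, 0.0766, 0.0866]
tool_rot: [0.707, 0.707, 0.001, 0.0]
contact_force: [-0.1, 0.3, -1.7]
opening: 0.0344
gripper_force: 30.0
```

play_rows(
  plan=[
    [255, [0, 0, -0.3], [0, 0, 0]],
    [255, [0, 0, -0.1], [0, 0, 0]],
    [255, [0, 0, 0], [0, 0, 0]],
    [255, [0, 0, 0], [0, 0, 0]],
  ],
)

```text
time: 11.7
position: [0.6566, 0.0764, 0.0818]
tool_rot: [0.707, 0.707, 0.0, 0.0]
contact_force: [0.3, -0.5, 0.1]
opening: 0.0341
gripper_force: 30.0
```

play_rows(
  plan=[
    [255, [0, 0, -0.1], [0, 0, 0]],
    [255, [0, 0, 0], [0, 0, 0]],
    [255, [0, 0, 0], [0, 0, 0]],
  ],
)

```text
time: 11.95
position: [0.6568, 0.0766, 0.081]
tool_rot: [0.707, 0.707, 0.0, 0.0]
contact_force: [0.6, -0.8, 1.3]
opening: 0.0337
gripper_force: 30.0
```

play_rows(
  plan=[
    [255, [0, 0, -0.1], [0, 0, 0]],
    [255, [0, 0, 0], [0, 0, 0]],
    [255, [0, 0, 0], [0, 0, 0]],
  ],
)

```text
time: 12.2
position: [0.6573, 0.0767, 0.0808]
tool_rot: [0.707, 0.707, 0.001, 0.001]
contact_force: [-0.0, -0.2, 5.5]
opening: 0.034
gripper_force: 29.9
```

play_rows(
  plan=[
    [0, [0, 0, 0.1], [0, 0, 0]],
    [0, [0, 0, 0], [0, 0, 0]],
    [0, [0, 0, 0], [0, 0, 0]],
    [0, [0, 0, 0], [0, 0, 0]],
    [0, [0, 0, 0], [0, 0, 0]],
    [0, [0, 0, 0], [0, 0, 0]],
    [0, [0, 0, 0], [0, 0, 0]],
    [0, [0, 0, 2], [0, 0, 0]],
    [0, [0, 0, 4], [0, 0, 0]],
    [0, [0, 0, 4], [0, 0, 0]],
    [0, [0, 0, 2], [0, 0, 0]],
  ],
)

```text
time: 13.12
position: [0.6585, 0.0775, 0.2054]
tool_rot: [0.707, 0.707, 0.003, 0.001]
contact_force: [0.4, -1.0, 0.4]
opening: 0.0882
gripper_force: 0.0
```

play_rows(
  plan=[
    [0, [-3.8, -1.35, 0], [0, 0, 0]],
    [0, [-3.8, -1.35, 0], [0, 0, 0]],
    [0, [-3.8, -1.35, 0], [0, 0, 0]],
    [0, [-3.8, -1.35, 0], [0, 0, 0]],
    [0, [-3.4, -1.3, 0], [0, 0, 0]],
    [0, [0, 0, 0], [0, 0, 0]],
    [0, [0, 0, 0], [0, 0, 0]],
    [0, [0, 0, 0], [0, 0, 0]],
  ],
)

```text
time: 13.78
position: [0.4721, 0.0099, 0.2012]
tool_rot: [0.707, 0.707, 0.001, 0.001]
contact_force: [0.1, -0.0, 0.2]
opening: 0.0883
gripper_force: 0.0
```

```bash
python3 st.py;  python3 wr.py .471 .01 .09 w4; python3 -c "
from wr import *
top(.657,.0745,.131,n='top');top(.657,.0745,.131,n='side')"
```

```text
t 13.78 p [0.4721 0.0099 0.2012] toolx deg 90.0 z [ 0.003  0.001 -1.   ] q [ 0.21  0.59 -0.51  2.05  0.49  0.62 -0.63] open 0.0883 F [ 0.1  -0.02  0.22] 0.0
1497 c [0.4714 0.0068] [0.035 0.035] 2.0 z [0.0908 0.0922]
176 c [0.6575 0.0775] [0.034 0.034] 2.6 z [0.1314 0.1347]
156 c [0.6559 0.0743] [0.034 0.034] 3.8 z [0.1297 0.1324]
```

play_rows(
  plan=[
    [0, [0, -0.1, -4], [0, 0, 0]],
    [0, [0, 0, -4], [0, 0, 0]],
    [0, [0, 0, -4], [0, 0, 0]],
    [0, [0, 0, -3], [0, 0, 0]],
    [0, [0, 0, -1], [0, 0, 0]],
    [255, [0, 0, 0], [0, 0, 0]],
    [255, [0, 0, 0], [0, 0, 0]],
    [255, [0, 0, 0], [0, 0, 0]],
    [255, [0, 0, 0], [0, 0, 0]],
    [255, [0, 0, 0], [0, 0, 0]],
    [255, [0, 0, 0], [0, 0, 0]],
    [255, [0, 0, 0], [0, 0, 0]],
  ],
)

```text
time: 14.93
position: [0.471, 0.0083, 0.0414]
tool_rot: [0.707, 0.707, 0.001, 0.0]
contact_force: [0.2, -0.4, 0.6]
opening: 0.0433
gripper_force: 0.0
```

play_rows(
  plan=[
    [255, [0, 0, 0], [0, 0, 0]],
    [255, [0, 0, 0], [0, 0, 0]],
    [255, [0, 0, 0], [0, 0, 0]],
    [255, [0, 0, 0], [0, 0, 0]],
    [255, [0, 0, 0], [0, 0, 0]],
  ],
)

```text
time: 15.35
position: [0.4711, 0.0085, 0.041]
tool_rot: [0.707, 0.707, 0.0, 0.0]
contact_force: [1.8, 0.2, 5.1]
opening: 0.0342
gripper_force: 29.9
```

play_rows(
  plan=[
    [255, [0, 0, 1.5], [0, 0, 0]],
    [255, [0, 0, 3], [0, 0, 0]],
    [255, [0, 0, 3], [0, 0, 0]],
    [255, [0, 0, 1.5], [0, 0, 0]],
    [255, [0, 0, 0], [0, 0, 0]],
    [255, [0, 0, 0], [0, 0, 0]],
  ],
)

```text
time: 15.85
position: [0.4706, 0.0082, 0.1309]
tool_rot: [0.707, 0.707, 0.0, 0.0]
contact_force: [-1.1, -0.1, -1.1]
opening: 0.0338
gripper_force: 30.0
```

```bash
python3 hang.py
```

```text
tcp [0.47   0.0081 0.1301]
foot z 0.0903
0.08 42 x 0.4446 0.4932 ymax 0.0312
0.095 210 x 0.4451 0.4955 ymax 0.0292
0.11 63 x 0.457 0.4816 ymax 0.0187
0.125 77 x 0.4573 0.496 ymax 0.0189
0.14 58 x 0.4579 0.5004 ymax 0.0186
0.155 52 x 0.4361 0.5034 ymax 0.0228
0.17 115 x 0.435 0.5029 ymax 0.0234
0.2 11 x 0.4461 0.4939 ymax 0.0378
0.215 58 x 0.4366 0.5067 ymax 0.0265
0.29 86 x 0.4391 0.4953 ymax 0.0389
```

play_rows(
  plan=[
    [255, [1.5, -0.2, 0], [0, 0, 0]],
    [255, [2.94, -0.34, 0], [0, 0, 0]],
    [255, [2.94, -0.34, 0], [0, 0, 0]],
    [255, [2.94, -0.34, 0], [0, 0, 0]],
    [255, [2.94, -0.34, 0], [0, 0, 0]],
    [255, [2.94, -0.34, 0], [0, 0, 0]],
    [255, [1.5, -0.2, 0], [0, 0, 0]],
    [255, [0, 0, -2], [0, 0, 0]],
    [255, [0, 0, -2], [0, 0, 0]],
    [255, [0, 0, -1.2], [0, 0, 0]],
    [255, [0, 0, -0.7], [0, 0, 0]],
    [255, [0, 0, 0], [0, 0, 0]],
  ],
)

```text
time: 16.9
position: [0.6456, -0.0125, 0.0689]
tool_rot: [0.707, 0.707, -0.002, -0.001]
contact_force: [-0.5, -0.6, -1.3]
opening: 0.034
gripper_force: 30.0
```

play_rows(
  plan=[
    [255, [0, 0, -0.3], [0, 0, 0]],
    [255, [0, 0, -0.2], [0, 0, 0]],
    [255, [0, 0, 0], [0, 0, 0]],
    [255, [0, 0, 0], [0, 0, 0]],
  ],
)

```text
time: 17.23
position: [0.648, -0.0125, 0.0674]
tool_rot: [0.707, 0.707, 0.0, 0.0]
contact_force: [-0.1, 1.0, -0.0]
opening: 0.0341
gripper_force: 30.0
```

play_rows(
  plan=[
    [255, [0, 0, -0.2], [0, 0, 0]],
    [255, [0, 0, 0], [0, 0, 0]],
    [255, [0, 0, 0], [0, 0, 0]],
  ],
)

```text
time: 17.48
position: [0.6477, -0.0126, 0.0649]
tool_rot: [0.707, 0.707, 0.0, 0.0]
contact_force: [-0.4, -0.2, -1.3]
opening: 0.0336
gripper_force: 30.0
```

play_rows(
  plan=[
    [255, [0, 0, -0.2], [0, 0, 0]],
    [255, [0, 0, 0], [0, 0, 0]],
    [255, [0, 0, 0], [0, 0, 0]],
  ],
)

```text
time: 17.73
position: [0.6475, -0.0126, 0.0626]
tool_rot: [0.707, 0.707, -0.0, -0.0]
contact_force: [-0.0, 0.5, -0.2]
opening: 0.0339
gripper_force: 30.0
```

play_rows(
  plan=[
    [255, [0, 0, -0.1], [0, 0, 0]],
    [255, [0, 0, 0], [0, 0, 0]],
    [255, [0, 0, 0], [0, 0, 0]],
  ],
)

```text
time: 17.98
position: [0.6479, -0.0125, 0.0621]
tool_rot: [0.707, 0.707, 0.0, 0.0]
contact_force: [-0.0, 0.0, 2.9]
opening: 0.0341
gripper_force: 30.0
```

play_rows(
  plan=[
    [255, [0, 0, -0.1], [0, 0, 0]],
    [255, [0, 0, 0], [0, 0, 0]],
    [255, [0, 0, 0], [0, 0, 0]],
  ],
)

```text
time: 18.23
position: [0.6483, -0.0125, 0.062]
tool_rot: [0.707, 0.707, 0.001, 0.001]
contact_force: [-1.3, -0.7, 7.6]
opening: 0.0336
gripper_force: 29.9
```

play_rows(
  plan=[
    [0, [0, 0, 0.1], [0, 0, 0]],
    [0, [0, 0, 0], [0, 0, 0]],
    [0, [0, 0, 0], [0, 0, 0]],
    [0, [0, 0, 0], [0, 0, 0]],
    [0, [0, 0, 0], [0, 0, 0]],
    [0, [0, 0, 0], [0, 0, 0]],
    [0, [0, 0, 0], [0, 0, 0]],
    [0, [0, 0, 2], [0, 0, 0]],
    [0, [0, 0, 4], [0, 0, 0]],
    [0, [0, 0, 4], [0, 0, 0]],
    [0, [0, 0, 2], [0, 0, 0]],
  ],
)

```text
time: 19.15
position: [0.6496, -0.0118, 0.1863]
tool_rot: [0.707, 0.707, 0.003, 0.002]
contact_force: [1.0, -0.4, -0.1]
opening: 0.0882
gripper_force: 0.0
```

play_rows(
  plan=[
    [0, [-3.5, 1.85, 0], [0, 0, 0]],
    [0, [-3.5, 1.85, 0], [0, 0, 0]],
    [0, [-3.5, 1.85, 0], [0, 0, 0]],
    [0, [-3.5, 1.85, 0], [0, 0, 0]],
    [0, [-3.5, 1.85, 0], [0, 0, 0]],
    [0, [-3.3, 1.75, 0], [0, 0, 0]],
    [0, [0, 0, 0], [0, 0, 0]],
    [0, [0, 0, 0], [0, 0, 0]],
    [0, [0, 0, 0], [0, 0, 0]],
  ],
)

```text
time: 19.9
position: [0.4406, 0.0975, 0.182]
tool_rot: [0.707, 0.707, 0.001, 0.0]
contact_force: [0.3, 0.2, 0.2]
opening: 0.088
gripper_force: 0.0
```

```bash
python3 st.py;  python3 wr.py .4395 .098 .07 w5; python3 -c "
from wr import *
top(.647,-.0135,.111,n='top');top(.647,-.0135,.111,n='side')"
```

```text
t 19.9 p [0.4406 0.0975 0.182 ] toolx deg 90.0 z [ 0.001  0.    -1.   ] q [-0.01  0.6  -0.48  2.12  0.54  0.54 -0.9 ] open 0.088 F [0.34 0.16 0.18] 0.0
1494 c [0.4399 0.0951] [0.035 0.035] 1.2 z [0.0708 0.0722]
167 c [ 0.6486 -0.0112] [0.035 0.032] 1.6 z [0.1115 0.1143]
128 c [ 0.6472 -0.0133] [0.033 0.037] 17.3 z [0.11   0.1118]
```

play_rows(
  plan=[
    [0, [0, -0.1, -4], [0, 0, 0]],
    [0, [0, 0, -4], [0, 0, 0]],
    [0, [0, 0, -4], [0, 0, 0]],
    [0, [0, 0, -3], [0, 0, 0]],
    [0, [0, 0, -1], [0, 0, 0]],
    [255, [0, 0, 0], [0, 0, 0]],
    [255, [0, 0, 0], [0, 0, 0]],
    [255, [0, 0, 0], [0, 0, 0]],
    [255, [0, 0, 0], [0, 0, 0]],
    [255, [0, 0, 0], [0, 0, 0]],
    [255, [0, 0, 0], [0, 0, 0]],
    [255, [0, 0, 0], [0, 0, 0]],
  ],
)

```text
time: 21.05
position: [0.441, 0.0966, 0.0251]
tool_rot: [0.707, 0.707, -0.0, -0.0]
contact_force: [-0.1, -0.3, -0.2]
opening: 0.0437
gripper_force: 0.0
```

play_rows(
  plan=[
    [255, [0, 0, 0], [0, 0, 0]],
    [255, [0, 0, 0], [0, 0, 0]],
    [255, [0, 0, 0], [0, 0, 0]],
    [255, [0, 0, 0], [0, 0, 0]],
    [255, [0, 0, 0], [0, 0, 0]],
  ],
)

```text
time: 21.47
position: [0.4405, 0.0966, 0.0247]
tool_rot: [0.707, 0.707, -0.001, -0.0]
contact_force: [-1.5, -0.4, 5.8]
opening: 0.0346
gripper_force: 30.0
```

play_rows(
  plan=[
    [255, [0, 0, 1.5], [0, 0, 0]],
    [255, [0, 0, 3.5], [0, 0, 0]],
    [255, [0, 0, 4], [0, 0, 0]],
    [255, [0, 0, 3.5], [0, 0, 0]],
    [255, [0, 0, 1], [0, 0, 0]],
    [255, [0, 0, 0], [0, 0, 0]],
    [255, [0, 0, 0], [0, 0, 0]],
  ],
)

```text
time: 22.05
position: [0.4407, 0.0961, 0.1594]
tool_rot: [0.707, 0.707, -0.001, 0.0]
contact_force: [-0.2, -0.6, -1.3]
opening: 0.0341
gripper_force: 30.0
```

```bash
python3 hang.py
```

```text
tcp [0.4401 0.0959 0.1586]
foot z 0.1357
0.125 55 x 0.4135 0.463 ymax 0.1192
0.14 252 x 0.4136 0.4643 ymax 0.117
0.155 81 x 0.4098 0.4652 ymax 0.1067
0.17 80 x 0.4076 0.4718 ymax 0.1067
0.185 75 x 0.4065 0.4551 ymax 0.1109
0.2 108 x 0.4054 0.4741 ymax 0.1111
0.23 10 x 0.4303 0.4643 ymax 0.1253
0.245 62 x 0.4076 0.4756 ymax 0.1142
```

play_rows(
  plan=[
    [255, [1.24, -1.22, 0], [0, 0, 0]],
    [255, [2.49, -2.45, 0], [0, 0, 0]],
    [255, [2.49, -2.45, 0], [0, 0, 0]],
    [255, [2.49, -2.45, 0], [0, 0, 0]],
    [255, [2.49, -2.45, 0], [0, 0, 0]],
    [255, [2.49, -2.45, 0], [0, 0, 0]],
    [255, [2.49, -2.45, 0], [0, 0, 0]],
    [255, [2.49, -2.45, 0], [0, 0, 0]],
    [255, [1.24, -1.22, 0], [0, 0, 0]],
    [255, [0, 0, -2], [0, 0, 0]],
    [255, [0, 0, -3], [0, 0, 0]],
    [255, [0, 0, -2.5], [0, 0, 0]],
  ],
)

```text
time: 23.1
position: [0.6384, -0.0995, 0.0805]
tool_rot: [0.707, 0.707, -0.002, -0.001]
contact_force: [-0.4, 0.3, -0.4]
opening: 0.034
gripper_force: 30.0
```

play_rows(
  plan=[
    [255, [0, 0, -1.5], [0, 0, 0]],
    [255, [0, 0, -1], [0, 0, 0]],
    [255, [0, 0, -0.5], [0, 0, 0]],
    [255, [0, 0, 0], [0, 0, 0]],
    [255, [0, 0, 0], [0, 0, 0]],
  ],
)

```text
time: 23.52
position: [0.6403, -0.099, 0.0551]
tool_rot: [0.707, 0.707, -0.0, 0.0]
contact_force: [-0.2, -0.2, -1.1]
opening: 0.0339
gripper_force: 30.0
```

play_rows(
  plan=[
    [255, [0, 0, -0.4], [0, 0, 0]],
    [255, [0, 0, -0.2], [0, 0, 0]],
    [255, [0, 0, 0], [0, 0, 0]],
    [255, [0, 0, 0], [0, 0, 0]],
  ],
)

```text
time: 23.85
position: [0.6398, -0.0995, 0.0489]
tool_rot: [0.707, 0.707, -0.0, 0.0]
contact_force: [-0.0, -0.4, -0.4]
opening: 0.0342
gripper_force: 30.0
```

play_rows(
  plan=[
    [255, [0, 0, -0.2], [0, 0, 0]],
    [255, [0, 0, 0], [0, 0, 0]],
    [255, [0, 0, 0], [0, 0, 0]],
  ],
)

```text
time: 24.1
position: [0.6396, -0.0994, 0.0465]
tool_rot: [0.707, 0.707, -0.001, -0.0]
contact_force: [-0.0, 0.3, -1.4]
opening: 0.0337
gripper_force: 30.0
```

play_rows(
  plan=[
    [255, [0, 0, -0.1], [0, 0, 0]],
    [255, [0, 0, 0], [0, 0, 0]],
    [255, [0, 0, 0], [0, 0, 0]],
  ],
)

```text
time: 24.35
position: [0.6398, -0.0993, 0.0459]
tool_rot: [0.707, 0.707, -0.001, -0.0]
contact_force: [-1.9, -0.2, 3.2]
opening: 0.0344
gripper_force: 30.0
```

play_rows(
  plan=[
    [255, [0, 0, -0.1], [0, 0, 0]],
    [255, [0, 0, 0], [0, 0, 0]],
    [255, [0, 0, 0], [0, 0, 0]],
  ],
)

```text
time: 24.6
position: [0.6398, -0.0993, 0.0458]
tool_rot: [0.707, 0.707, -0.001, 0.0]
contact_force: [-3.6, -1.0, 10.1]
opening: 0.0339
gripper_force: 30.0
```

play_rows(
  plan=[
    [0, [0, 0, 0.1], [0, 0, 0]],
    [0, [0, 0, 0], [0, 0, 0]],
    [0, [0, 0, 0], [0, 0, 0]],
    [0, [0, 0, 0], [0, 0, 0]],
    [0, [0, 0, 0], [0, 0, 0]],
    [0, [0, 0, 0], [0, 0, 0]],
    [0, [0, 0, 0], [0, 0, 0]],
    [0, [0, 0, 2], [0, 0, 0]],
    [0, [0, 0, 4], [0, 0, 0]],
    [0, [0, 0, 4], [0, 0, 0]],
    [0, [0, 0, 4], [0, 0, 0]],
    [0, [0, 0, 0.5], [0, 0, 0]],
  ],
)

```text
time: 25.6
position: [0.6438, -0.0982, 0.198]
tool_rot: [0.707, 0.707, 0.004, 0.004]
contact_force: [1.5, 1.4, 0.6]
opening: 0.0884
gripper_force: 0.0
```

play_rows(
  plan=[
    [0, [-3.8, 0.36, 0], [0, 0, 0.077]],
    [0, [-3.8, 0.36, 0], [0, 0, 0.077]],
    [0, [-3.8, 0.36, 0], [0, 0, 0.077]],
    [0, [-3.8, 0.36, 0], [0, 0, 0.077]],
    [0, [-3.8, 0.36, 0], [0, 0, 0.077]],
    [0, [0, 0, 0], [0, 0, 0]],
    [0, [0, 0, 0], [0, 0, 0]],
    [0, [0, 0, 0], [0, 0, 0]],
  ],
)

```text
time: 26.27
position: [0.4509, -0.0813, 0.1908]
tool_rot: [0.559, 0.829, -0.0, 0.001]
contact_force: [0.2, -0.5, 0.3]
opening: 0.0881
gripper_force: 0.0
```

```bash
python3 st.py;  python3 wr.py .450 -.081 .10 w6; python3 -c "
from wr import *
top(.639,-.1,.091,n='top');top(.639,-.1,.091,n='side')"
```

```text
t 26.27 p [ 0.4509 -0.0813  0.1908] toolx deg 112.0 z [ 0.001 -0.001 -1.   ] q [ 0.57  0.66 -0.8   2.09  0.75  0.7  -0.34] open 0.0881 F [ 0.21 -0.46  0.28] 0.0
2745 c [ 0.4504 -0.0853] [0.04  0.041] 22.3 z [0.1006 0.1018]
162 c [ 0.6388 -0.0975] [0.034 0.035] 48.8 z [0.091  0.0952]
109 c [ 0.6378 -0.0998] [0.034 0.033] 82.8 z [0.0893 0.0912]
```

View pics/w6.png

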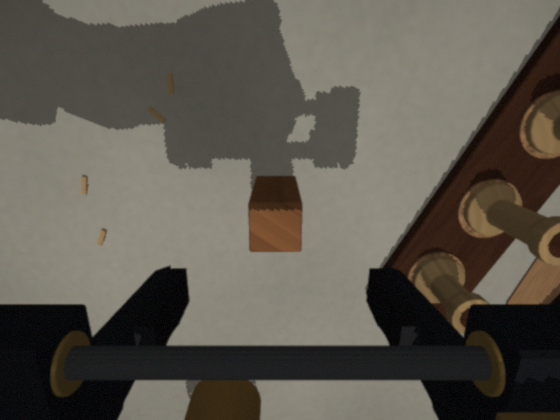

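The wrist view shows the stub at (275,228), square with the fingers. Pads 2–4 on the right carry upright sticks.

play_rows(
  plan=[
    [0, [0, -0.2, -4], [0, 0, 0]],
    [0, [0, 0, -4], [0, 0, 0]],
    [0, [0, 0, -3.5], [0, 0, 0]],
    [0, [0, 0, -1.1], [0, 0, 0]],
    [255, [0, 0, 0], [0, 0, 0]],
    [255, [0, 0, 0], [0, 0, 0]],
    [255, [0, 0, 0], [0, 0, 0]],
    [255, [0, 0, 0], [0, 0, 0]],
    [255, [0, 0, 0], [0, 0, 0]],
    [255, [0, 0, 0], [0, 0, 0]],
    [255, [0, 0, 0], [0, 0, 0]],
    [255, [0, 0, 0], [0, 0, 0]],
  ],
)

```text
time: 27.42
position: [0.4499, -0.0835, 0.0649]
tool_rot: [0.559, 0.829, -0.001, 0.0]
contact_force: [-0.2, -1.0, 4.1]
opening: 0.0398
gripper_force: 30.0
```

play_rows(
  plan=[
    [255, [0, 0, 0], [0, 0, 0]],
    [255, [0, 0, 0], [0, 0, 0]],
    [255, [0, 0, 0], [0, 0, 0]],
    [255, [0, 0, 2], [0, 0, 0]],
    [255, [0, 0, 4], [0, 0, 0]],
    [255, [0, 0, 4], [0, 0, 0]],
    [255, [0, 0, 4], [0, 0, 0]],
    [255, [0, 0, 4], [0, 0, 0]],
    [255, [0, 0, 3], [0, 0, 0]],
    [255, [0, 0, 0], [0, 0, 0]],
  ],
)

```text
time: 28.25
position: [0.4526, -0.0826, 0.2795]
tool_rot: [0.559, 0.829, 0.002, 0.004]
contact_force: [0.1, 0.4, -1.0]
opening: 0.0398
gripper_force: 30.0
```

```bash
python3 st.py; python3 hang.py
```

```text
t 28.25 p [ 0.4526 -0.0826  0.2795] toolx deg 112.0 z [ 0.009 -0.002 -1.   ] q [ 0.67  0.54 -0.92  1.98  0.55  0.89 -0.15] open 0.0398 F [ 0.12  0.43 -1.01] 29.999426594004035
tcp [ 0.4511 -0.0833  0.2768]
foot z 0.2148
0.2 8 x 0.4347 0.4616 ymax -0.0619
0.215 45 x 0.4283 0.4636 ymax -0.0595
0.23 45 x 0.4272 0.4628 ymax -0.0591
0.245 37 x 0.4272 0.4638 ymax -0.0594
0.26 41 x 0.4276 0.4626 ymax -0.0591
0.275 57 x 0.4166 0.484 ymax -0.0597
0.29 51 x 0.4156 0.4623 ymax -0.0595
```

play_rows(
  plan=[
    [255, [0.2, 2, 0.5], [0, 0, 0]],
    [255, [0.3, 3.7, 0.5], [0, 0, -0.023]],
    [255, [0.3, 3.7, 0], [0, 0, -0.023]],
    [255, [0.3, 3.7, 0], [0, 0, -0.023]],
    [255, [0.3, 3.7, 0], [0, 0, -0.023]],
    [255, [0.3, 3.7, 0], [0, 0, -0.023]],
    [255, [0.3, 3.7, 0], [0, 0, -0.023]],
    [255, [0.3, 3.7, 0], [0, 0, -0.023]],
    [255, [0.3, 3.7, 0], [0, 0, -0.023]],
    [255, [0.3, 3.7, 0], [0, 0, -0.023]],
    [255, [0.3, 3.7, 0], [0, 0, -0.023]],
    [255, [0.3, 3.7, 0], [0, 0, -0.023]],
  ],
)

```text
time: 29.3
position: [0.4838, 0.3444, 0.2818]
tool_rot: [0.659, 0.752, -0.003, 0.0]
contact_force: [1.2, 0.4, -0.7]
opening: 0.0398
gripper_force: 30.0
```

play_rows(
  plan=[
    [255, [0.2, 2.6, 0], [0, 0, -0.023]],
    [255, [0.1, 1.2, 0], [0, 0, 0]],
    [255, [0, 0, 0], [0, 0, 0]],
    [255, [0, 0, 0], [0, 0, 0]],
    [255, [0, 0, 0], [0, 0, 0]],
  ],
)

```text
time: 29.72
position: [0.4877, 0.3795, 0.2829]
tool_rot: [0.668, 0.744, -0.002, 0.001]
contact_force: [-0.6, -0.3, -0.3]
opening: 0.0394
gripper_force: 30.0
```

```bash
python3 st.py; python3 wr.py .495 .383 .19 w7; python3 - <<'E'
from h import *
im,d,k,T=shot("top"); save("t7",cv2.resize(im[150:280,60:233],None,fx=4,fy=4))
P=pts(d,k,T);
E
```

```text
t 29.72 p [0.4877 0.3795 0.2829] toolx deg 96.2 z [-0.002 -0.004 -1.   ] q [-0.35  0.71 -0.73  1.51  0.51  1.12 -1.08] open 0.0394 F [-0.58 -0.34 -0.27] 29.999613594263792
3540 c [0.4968 0.3917] [0.052 0.07 ] 77.8 z [0.1892 0.1904]
```

View pics/w7.png

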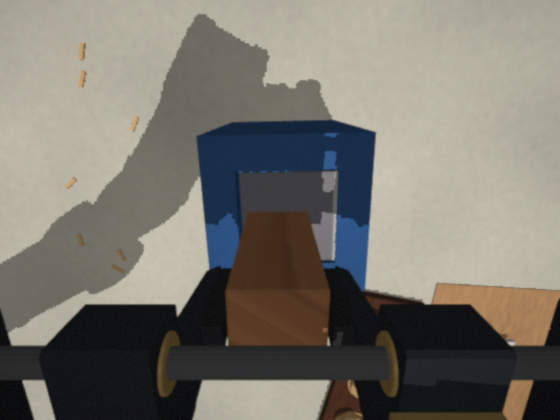

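The wrist view shows the stub over the flap. The mouth spans columns 238–337 and the stub lies inside that range, slightly toward −x as intended.

play_rows(
  plan=[
    [255, [0, 0.3, -1], [0, 0, 0.02]],
    [255, [0, 0, -1], [0, 0, 0]],
    [255, [0, 0, -1], [0, 0, 0]],
    [255, [0, 0, -1], [0, 0, 0]],
    [255, [0, 0, 0], [0, 0, 0]],
  ],
)

```text
time: 30.23
position: [0.4869, 0.383, 0.2415]
tool_rot: [0.66, 0.751, -0.003, -0.0]
contact_force: [-0.5, 0.7, -1.2]
opening: 0.0399
gripper_force: 30.0
```

play_rows(
  plan=[
    [255, [0, 0, -1], [0, 0, 0]],
    [255, [0, 0, -1], [0, 0, 0]],
    [255, [0, 0, -1], [0, 0, 0]],
    [255, [0, 0, 0], [0, 0, 0]],
    [255, [0, 0, 0], [0, 0, 0]],
  ],
)

```text
time: 30.65
position: [0.4872, 0.3842, 0.2135]
tool_rot: [0.66, 0.751, -0.002, -0.0]
contact_force: [-0.4, -0.2, -1.1]
opening: 0.0398
gripper_force: 30.0
```

play_rows(
  plan=[
    [255, [0, 0, -1], [0, 0, 0]],
    [255, [0, 0, -0.6], [0, 0, 0]],
    [255, [0, 0, 0], [0, 0, 0]],
    [255, [0, 0, 0], [0, 0, 0]],
  ],
)

```text
time: 30.98
position: [0.4875, 0.3844, 0.1979]
tool_rot: [0.66, 0.751, -0.001, -0.0]
contact_force: [-0.5, -0.1, -0.7]
opening: 0.04
gripper_force: 30.0
```

play_rows(
  plan=[
    [0, [0, 0, 0], [0, 0, 0]],
    [0, [0, 0, 0], [0, 0, 0]],
    [0, [0, 0, 0], [0, 0, 0]],
    [0, [0, 0, 0], [0, 0, 0]],
    [0, [0, 0, 0], [0, 0, 0]],
    [0, [0, 0, 0], [0, 0, 0]],
    [0, [0, 0, 0], [0, 0, 0]],
    [0, [0, 0, 0], [0, 0, 0]],
    [0, [0, 0, 4], [0, 0, 0]],
    [0, [0, 0, 4], [0, 0, 0]],
    [0, [0, 0, 2], [0, 0, 0]],
  ],
)

```text
time: 31.9
position: [0.4882, 0.3864, 0.3027]
tool_rot: [0.66, 0.751, 0.002, -0.001]
contact_force: [0.3, 0.7, -0.5]
opening: 0.0877
gripper_force: 0.0
```

```bash
python3 st.py; python3 -c "
from h import *
im,d,k,T=shot('wrist'); save('w8',im)
P=pts(d,k,T);m=(np.hypot(P[...,0]-.4945,P[...,1]-.383)<.03)&(d>0)
print(np.percentile(P[m][:,2],[1,10,50,90,99]).round(3))"
```

```text
t 31.9 p [0.4882 0.3864 0.3027] toolx deg 97.4 z [ 0.002  0.004 -1.   ] q [-0.35  0.7  -0.75  1.48  0.5   1.16 -1.05] open 0.0877 F [ 0.26  0.74 -0.54] 0.0
[0.005 0.188 0.19  0.385 0.386]
```

View pics/w8.png

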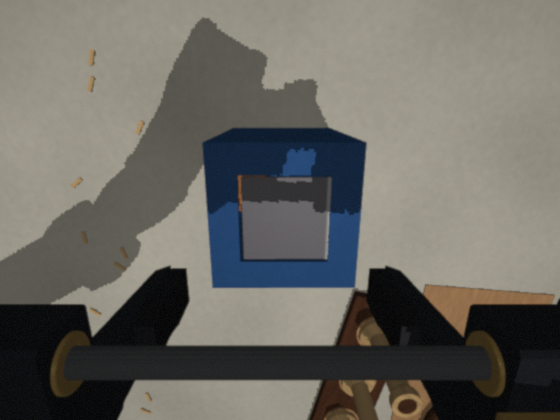

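The flap looks almost shut, with a thin orange sliver at its −x edge near (240,195). I'll check how deep it is and confirm the flap is flush.

```bash
python3 -c "
from h import *
im,d,k,T=shot('wrist');P=pts(d,k,T)
for v in range(180,262,8): print(v,[(u,round(float(P[v,u,2]),3)) for u in (236,238,239,240,241,242,244,250,285,320,326,330)])
hsv=cv2.cvtColor(im,cv2.COLOR_RGB2HSV)
m=np.zeros(d.shape,bool);m[172:265,232:335]=1;m&=(hsv[...,0]<20)&(hsv[...,1]>120)
print(m.sum(),P[m][:,2].round(3)[:40])
save('w9',cv2.resize(im[165:270,225:345],None,fx=5,fy=5,interpolation=cv2.INTER_NEAREST))"
```

```text
180 [(236, 0.105), (238, 0.104), (239, 0.105), (240, 0.189), (241, 0.189), (242, 0.19), (244, 0.189), (250, 0.189), (285, 0.19), (320, 0.189), (326, 0.19), (330, 0.191)]
188 [(236, 0.187), (238, 0.105), (239, 0.105), (240, 0.189), (241, 0.189), (242, 0.189), (244, 0.189), (250, 0.188), (285, 0.189), (320, 0.189), (326, 0.19), (330, 0.189)]
196 [(236, 0.188), (238, 0.105), (239, 0.104), (240, 0.189), (241, 0.189), (242, 0.189), (244, 0.188), (250, 0.188), (285, 0.189), (320, 0.19), (326, 0.19), (330, 0.189)]
204 [(236, 0.19), (238, 0.105), (239, 0.105), (240, 0.189), (241, 0.19), (242, 0.189), (244, 0.188), (250, 0.19), (285, 0.189), (320, 0.19), (326, 0.191), (330, 0.19)]
212 [(236, 0.19), (238, 0.005), (239, 0.005), (240, 0.003), (241, 0.188), (242, 0.191), (244, 0.189), (250, 0.19), (285, 0.189), (320, 0.189), (326, 0.191), (330, 0.19)]
220 [(236, 0.19), (238, 0.015), (239, 0.015), (240, 0.014), (241, 0.189), (242, 0.189), (244, 0.189), (250, 0.189), (285, 0.189), (320, 0.19), (326, 0.191), (330, 0.191)]
228 [(236, 0.19), (238, 0.048), (239, 0.047), (240, 0.047), (241, 0.189), (242
[... 324 characters left out ...]
(241, 0.102), (242, 0.19), (244, 0.189), (250, 0.189), (285, 0.188), (320, 0.189), (326, 0.191), (330, 0.192)]
252 [(236, 0.191), (238, 0.19), (239, 0.123), (240, 0.123), (241, 0.123), (242, 0.189), (244, 0.189), (250, 0.189), (285, 0.189), (320, 0.19), (326, 0.191), (330, 0.19)]
260 [(236, 0.19), (238, 0.191), (239, 0.186), (240, 0.187), (241, 0.187), (242, 0.188), (244, 0.186), (250, 0.187), (285, 0.188), (320, 0.186), (326, 0.192), (330, 0.192)]
95 [0.105 0.105 0.104 0.104 0.105 0.105 0.105 0.104 0.105 0.104 0.105 0.105
 0.104 0.105 0.105 0.106 0.105 0.105 0.104 0.105 0.104 0.106 0.105 0.105
 0.105 0.104 0.103 0.104 0.105 0.104 0.103 0.104 0.105 0.105 0.105 0.105
 0.105 0.104 0.104 0.104]
```

View pics/w9.png

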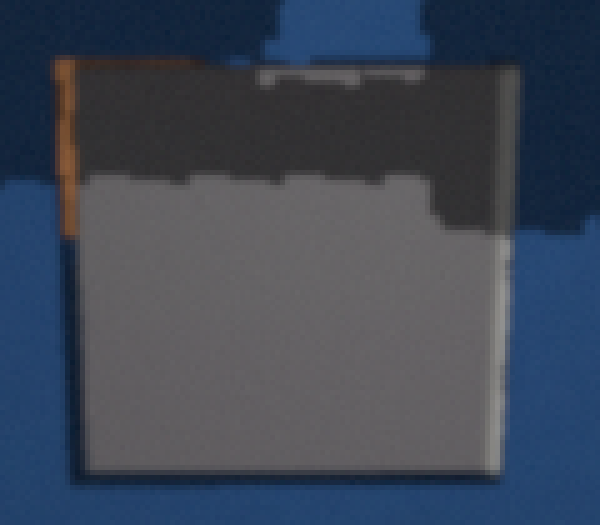

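The crop shows the flap flush. Through its edge gap the stub's top sits at z≈0.105, so the stub is standing inside the bin. I'll do a last check of the four sticks and hand in.

```bash
python3 -c "
from wr import *
for x,y,h in((.6665,.166,.151),(.6567,.0745,.131),(.6474,-.0138,.111),(.639,-.1005,.091)): top(x,y,h,n='side')
print(finish_job())"
```

```text
few 0
71 c [0.6562 0.0799] [0.03  0.016] 12.0 z [0.1299 0.1324]
few 0
few 0
the job is handed in; nothing more can be done
None
```

The job is handed in at about 32 s of the 112 s allowed, but no verdict came back. I measured each candlestick after its release within about 3 mm of its pad centre, and the stub stands in the bin under a flush flap. I had no valid measurement of the sticks at hand-in: the last side-camera check returned no reading for three of them and a partial one for the fourth, probably because the arm was in the way.

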